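# Fetch the torch from the back of the key cabinet

## Robot

A 6-joint arm with a two-finger parallel gripper is mounted at the origin on the work surface. World frame = base frame: x ahead of the robot, y to its left, z up, the work surface at z = 0. Lengths are in mm, angles in degrees, forces in N, time in s.
With the tool pointing down it reaches from about 350 to 850 mm from the base axis. Payload 8.1 kg.
Tool frame: the origin (TCP) lies at the very end of the fingers, on their centre line; the grasp point (between the pads) lies r.tcp_to_grasp behind it (r.tcp_to_grasp is the distance from the TCP to the grasp point, in mm); z points along the fingers, y is the line along which they close (so a half turn about z gives the same grasp; the last joint's range is limited). The gripper opens to 85 mm and grips with 20 to 120 N. Pads are 22 mm wide; open, the fingers measure 114 mm over their backs; the gripper's body (76 mm by 85 mm) begins 54 mm behind the grasp point. The pads swing forward as they close: fully open they stand 13 mm farther back than shut.
Start: joints at [58.304, 7.471, 85.268, -0, 87.261, -4.893], TCP at [270.535, 535.552, 231.292] pointing down, gripper open.
Joint ranges: [-169.43, 169.43], [-51.17, 129.36], [1.28, 143.12], [-76.62, 256.62], [0, 156.53], [-152.29, 152.29]. Speed limits (degrees/s): [136.94, 136.94, 159.86, 180, 180, 180].

## Interface

Orientations are given as [roll, pitch, yaw] about the fixed x, y, z axes, in that order (R = Rz(yaw) Ry(pitch) Rx(roll)).
In Python, from bench import r gives the robot as it stands.
- The arm moves only by the shell command python3 -m handwheel 'ROWS' [OPENING] [FORCE]. ROWS is JSON, a list of rows, each a list of 4 numbers: the shift along the tool's x, y, z in m, then the turn about the tool's z in degrees. A call has 1 to 10 rows; each row shifts and turns the commanded pose from where the row before left it, along the tool's axes as they then stand; what a row does not reach is not made up. A row lasts 1/10 s, in which the tool goes at most 50 mm and 8.59 degrees, less where a joint would pass 70% of its speed; a pose out of reach is approached as far as the arm can. A call is refused whole if a number of a shift passes 0.05 or a number of a turn 8.59, either way. A call with a gripper value outside its range is refused whole. OPENING is the finger opening in m, from 0 to 0.0854, set as the call begins (- or left out, the last holds). The fingers move at their own pace and stop on an object; FORCE is the grip in N (left out, the last holds). Time passes only in rows, so rows that do not move let the fingers close. It gives the time, the measured TCP pose, the force, the opening and the grip force at its end, in the units of the state.
- r.sense(): the state, without advancing time (a new reading comes with each control period).
- r.snapshot(name): name is "scene" or "top"; returns the picture (480x640x3 uint8, red, green, blue); there is no depth.
- r.camera_params(name): a dict with "fx", "fy", "cx", "cy" (pixels), "R" (3x3) and "t" (3): a world point X has camera coordinates R X + t. Camera axes: x right, y down, z forward; pixel columns grow to the right and rows downward; lengths in mm; the calibration is good to about 2 mm. A picture is of the moment at which its call begins. camera_params takes no time and is no camera call.
- r.hand_in(): hands the job in; it is judged then, once.
The state is a dict: "time": time; "joint_pos": joint angles; "qd": joint speeds; "joint_efforts": joint torques, N m; "tool_pos": TCP position; "tcp_rot": TCP orientation; "ft_force": force on the tool from outside, world axes, zero at the start; "wrist_torque": the same for the moment, N m; "finger_gap": finger opening in mm; "grip_force": force on a finger pad.
Only numpy, scipy, OpenCV 4.12 (cv2) and the standard library are available. Lean on these libraries where they do the work, as an engineer would, in place of code of your own. Each camera call takes 0.05 s, during which the arm holds its last target. There are 200 camera calls.

## Task

Get the black torch out of the birch cabinet: first clear the orange doorstop, the round mirror and the green tin that lie in front of it onto the cork mat, then lay the torch flat in the blue dish. When the torch is in the dish, put the doorstop, the mirror and the tin back, each in the very place where it was and the same way up, the doorstop pointing fore and aft in the cabinet again. Leave the brass padlock where it is.

Things in the scene. Friction and masses are not known exactly. Their poses are not given: they have to be found in the camera images.
- cabinet: Pale birch key cabinet on its back, open side up, fixed: 240 (x) x 300 (y) mm, walls 8 mm thick, 55 mm high, inner floor 8 mm above the table. Its door, swung over to the +x side, slopes to the table. Origin: centre of the box's underside; +x to the door, away from the robot. Torch along the +x wall; doorstop, mirror, tin in a row before it, 85 mm apart in any order; padlock near the -x wall.
- torch: Black aluminium torch lying on its side, 116 mm long: round barrel 25 mm thick, hexagonal head (+x end) and tail cap 30 mm across flats, so that it does not roll; about 140 g. Origin: middle of its length, at the underside, 15 mm below its axis; x runs along it to the head, z up. At the start it lies along the cabinet's y, about 35 mm clear of the +x wall.
- doorstop: Orange hard silicone wedge doorstop, 80 mm long (x), 40 mm wide (y), 4 mm high at the thin -x end, rising evenly to 30 mm at the thick +x end; upright parallel sides. Origin: centre of the underside; its centre of mass lies about 12 mm towards the thick end. At the start its x is within 0.12 rad of the cabinet's x; 90 g.
- mirror: Round pocket mirror in a steel frame lying face up: disc 58 mm in diameter, 16 mm thick, silver rim and pale glass. Origin: centre of the underside, z up; 110 g.
- tin: Green polish tin with a yellow spot on its lid and a pale band: upright cylinder 48 mm in diameter, 40 mm high. Origin: centre of the underside, z up; 100 g.
- padlock: Small brass padlock with a steel shackle lying flat, body 26 x 34 x 16 mm. Origin: centre of the underside of the body. A bystander in the cabinet, to be left where it is.
- mat: Cork mat, the side area, fixed flat on the table to the left or right of the cabinet: 200 (x) x 170 (y) x 3 mm. Origin: centre of the underside; top 3 mm above it.
- dish: Round blue ceramic dish, fixed, on the other side of the cabinet from the mat: 184 mm across the rim, 20 mm high, flat inner floor 5 mm above the table and about 156 mm across. Origin: centre of the underside.

How it is judged (in metres and radians):
On the way, in this order (a step that is already met when the one before it is completed fails the run):
1. the doorstop, the mirror and the tin all lie on the cork mat, right way up, while the torch is still at its place in the cabinet (x of doorstop in the frame of mat between -0.1 and 0.1 m and y of doorstop in the frame of mat between -0.085 and 0.085 m and z of each of doorstop, mirror, tin in the frame of mat below 0.015 m and linear speed of each of doorstop, mirror, tin below 0.03 m/s and angle between each of doorstop, mirror, tin's own z axis and vertical below 0.2 rad and x of mirror in the frame of mat between -0.1 and 0.1 m and y of mirror in the frame of mat between -0.085 and 0.085 m and x of tin in the frame of mat between -0.1 and 0.1 m and y of tin in the frame of mat between -0.085 and 0.085 m and distance of torch from where it was at the start of the episode below 0.03 m), for 0.2 s.
2. the torch lies flat in the blue dish while the three others are still on the mat (x of doorstop in the frame of mat between -0.1 and 0.1 m and y of doorstop in the frame of mat between -0.085 and 0.085 m and z of each of doorstop, mirror, tin in the frame of mat below 0.015 m and linear speed of each of doorstop, mirror, tin, torch below 0.03 m/s and angle between each of doorstop, mirror, tin's own z axis and vertical below 0.2 rad and x of mirror in the frame of mat between -0.1 and 0.1 m and y of mirror in the frame of mat between -0.085 and 0.085 m and x of tin in the frame of mat between -0.1 and 0.1 m and y of tin in the frame of mat between -0.085 and 0.085 m and horizontal distance between torch and dish below 0.04 m and z of torch in the frame of dish below 0.03 m and angle between torch's own x axis and vertical between 1.42 and 1.72 rad), for 0.2 s.
At the end, for the whole second after the job is handed in: The torch lies flat (0.15 rad) in the dish, within 40 mm of its centre; doorstop, mirror and tin are each within 15 mm of where they started, right way up (0.2 rad), the doorstop within 0.35 rad of the cabinet's x axis; all released and at rest (horizontal distance between torch and dish below 0.04 m and z of torch in the frame of dish below 0.03 m and angle between torch's own x axis and vertical between 1.42 and 1.72 rad and linear speed of torch below 0.03 m/s and distance of each of doorstop, mirror, tin from where it was at the start of the episode below 0.015 m and angle between each of doorstop, mirror, tin's own z axis and vertical below 0.2 rad and linear speed of each of doorstop, mirror, tin below 0.02 m/s and contact force between the fingers and doorstop below 0.1 N and contact force between the fingers and mirror below 0.1 N and contact force between the fingers and tin below 0.1 N and angle between the x axis of doorstop and the x axis of cabinet, either way round below 0.35 rad and contact force between the fingers and torch below 0.1 N); the robot touches nothing.
It fails at once if the padlock is moved by more than 20 mm (distance of padlock from where it was at the start of the episode above 0.02 m).
It also fails if it takes over 141 s, if anything falls off the work surface, if the arm or the gripper's body presses on something with over 40 N, if the wrist force passes 120 N, or if a joint passes its speed limit or range.

## Working session

There is one attempt and no reset: what is moved stays moved. The work goes in short steps, Python scripts to look and compute and a shell command to move; the robot and the scene stay as the last step left them, time stands still between calls to the robot, and variables do not carry over. Pictures are saved under pics/ and viewed, at most 14 in all, crops included, and the job is handed in when it is done.

```bash
ls; mkdir -p pics; python3 - <<'E'
from bench import r
import cv2,numpy as np
s=r.sense();print(s,r.tcp_to_grasp)
for n in("scene","top"):
    p=r.camera_params(n);print(n,p)
    cv2.imwrite(f"pics/{n}0.png",r.snapshot(n)[:,:,::-1])
E
```

```text
pics
{'time': 0.0, 'joint_pos': array([ 5.83043618e+01,  7.51449232e+00,  8.53303701e+01,  1.77260599e-03,
        8.72612392e+01, -4.89348766e+00]), 'qd': array([ 0.04193296,  0.00293766,  0.08126725, -0.02167363, -0.04875954,
        0.05618363]), 'joint_efforts': array([-6.51363480e-04, -5.69388306e+01, -5.00546980e+01, -3.85488011e-04,
        1.45960724e-02,  2.76346208e-05]), 'tool_pos': array([270.22866047, 535.0817431 , 230.24039582]), 'tcp_rot': array([-1.79894436e+02, -1.08148242e-02,  1.53197753e+02]), 'ft_force': array([ 0.07871728,  0.73438159, -0.26007615]), 'wrist_torque': array([-0.01033986, -0.03858736, -0.0029206 ]), 'grip_force': 0.0, 'finger_gap': 85.45735579791658} 18.700000000000003
scene {'fx': 571.180269041524, 'fy': 571.180269041524, 'cx': 314.6220113924448, 'cy': 220.50162584536986, 'R': array([[-0.43464702,  0.90039373,  0.01931555],
       [ 0.57544999,  0.29415732, -0.7631047 ],
       [-0.6927765 , -0.32056605, -0.64598617]]), 't': array([ 259.20172625, -301.42646096, 1624.7000552 ])}
top {'fx': 495.42808828963507, 'fy': 495.42808828963507, 'cx': 321.0919615766706, 'cy': 240.0279108833523, 'R': array([[-0.02675648, -0.99957256, -0.011781  ],
       [-0.99294021,  0.02793763, -0.11527895],
       [ 0.11555881,  0.00861337, -0.99326329]]), 't': array([ 13.63153969, 588.83298702, 819.77098256])}
```

View pics/top0.png

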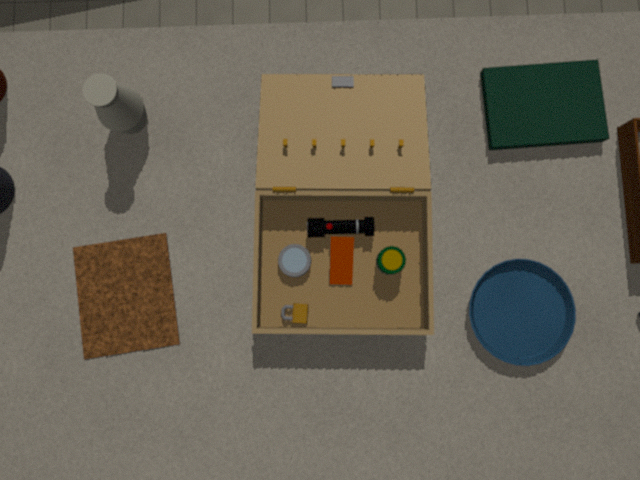

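View pics/scene0.png

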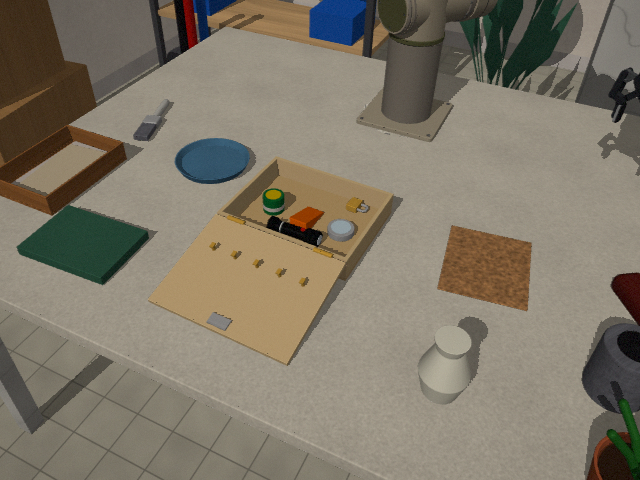

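The top view shows the mat at left (125,295), the dish at right (522,312), and the torch at (341,227). Mirror (294,261), doorstop (342,260) and tin (391,260) sit in a row, with the padlock at (297,314).

```bash
cat > h.py <<'E'
from bench import r
import cv2,numpy as np
def ray(n,uv,z):
    p=r.camera_params(n);R=np.array(p["R"]);t=np.array(p["t"]);c=-R.T@t
    d=R.T@np.array([(uv[0]-p["cx"])/p["fx"],(uv[1]-p["cy"])/p["fy"],1.])
    return (c+d*(z-c[2])/d[2]).round(1)
def blob(img,lo,hi,box):
    hsv=cv2.cvtColor(img,cv2.COLOR_RGB2HSV);m=cv2.inRange(hsv,np.array(lo),np.array(hi))
    k=np.zeros_like(m);x0,y0,x1,y1=box;k[y0:y1,x0:x1]=m[y0:y1,x0:x1]
    c=max(cv2.findContours(k,0,1)[0],key=cv2.contourArea);return c
def cen(c):
    m=cv2.moments(c);return m["m10"]/m["m00"],m["m01"]/m["m00"]
E
python3 - <<'E'
from h import *
i=r.snapshot("top")
B=(262,200,425,328)
c=blob(i,(3,180,80),(16,255,255),(320,230,362,295));rc=cv2.minAreaRect(c);print("stop",rc,cv2.contourArea(c));
for q in cv2.boxPoints(rc):print(q,ray("top",q,8),ray("top",q,38))
print(cv2.approxPolyDP(c,3,True)[:,0].tolist())
c=blob(i,(20,150,80),(35,255,255),(370,240,410,280));print("tin spot",cv2.boundingRect(c),ray("top",cen(c),48))
c=blob(i,(20,150,0),(85,255,255),(370,240,410,285));print("tin",cv2.boundingRect(c))
c=blob(i,(95,20,90),(130,255,255),(275,240,315,285));print("mir",cv2.minEnclosingCircle(c),ray("top",cen(c),24))
c=blob(i,(0,0,0),(180,255,45),(300,210,385,242));print("torch",cv2.minAreaRect(c),ray("top",cen(c),23))
q=cv2.boundingRect(c);print(q,ray("top",(q[0],q[1]+10),23),ray("top",(q[0]+q[2],q[1]+10),23))
c=blob(i,(95,100,40),(125,255,255),(450,240,600,380));e=cv2.fitEllipse(c);print("dish",e,ray("top",e[0],18))
c=blob(i,(5,80,40),(20,255,255),(60,220,190,370));rc=cv2.minAreaRect(c);print("mat",rc,ray("top",cen(c),3),[ray("top",q,3) for q in cv2.boxPoints(rc)])
c=blob(i,(15,150,80),(28,255,255),(280,300,320,325));print("pad",cv2.boundingRect(c),ray("top",cen(c),20))
for q in((257,192),(433,192),(432,334),(253,334)):print("cab",ray("top",q,55))
s=r.snapshot("scene")
c=blob(s,(20,150,80),(35,255,255),(255,180,290,205));print("tin spot sc",ray("scene",cen(c),48))
c=blob(s,(3,180,60),(16,255,255),(285,200,330,232));print([(q,ray("scene",q,8),ray("scene",q,38)) for q in cv2.approxPolyDP(c,2,True)[:,0].tolist()])
c=cv2.hconcat([cv2.resize(s[150:260,250:390],None,fx=4,fy=4),]);cv2.imwrite("pics/crop0.png",c[:,:,::-1])
E
```

```text
stop ((341.5, 260.0), (48.0, 23.0), 90.0) 1027.5
[330. 236.] [598.8 -18.3   8. ] [595.1 -18.   38. ]
[353. 236.] [597.6 -59.2   8. ] [594.  -57.5  38. ]
[353. 284.] [512.7 -56.3   8. ] [511.9 -54.7  38. ]
[330. 284.] [513.8 -15.9   8. ] [513.  -15.7  38. ]
[[332, 236], [330, 284], [351, 284], [353, 237]]
tin spot (382, 250, 20, 20) [ 551.1 -120.4   48. ]
tin (377, 247, 28, 27)
mir ((293.94000244140625, 260.05999755859375), 12.611488342285156) [556.5  45.7  24. ]
torch ((331.5, 227.5), (19.0, 47.0), 90.0) [613.2 -18.   23. ]
(308, 218, 48, 20) [612.1  19.9  23. ] [609.7 -64.1  23. ]
dish ((521.9362182617188, 312.0521240234375), (102.006591796875, 106.91829681396484), 136.69528198242188) [ 456.5 -344.2   18. ]
mat ((124.68963623046875, 295.85491943359375), (115.75220489501953, 96.843505859375), 83.04703521728516) [502.8 347.4   3. ] [array([597.7, 449.4,   3. ]), array([614. , 276.4,   3. ]), array([410.5, 249.9,   3. ]), array([394.7, 418.3,   3. ])]
pad (292, 303, 16, 21) [465.1  37.8  20. ]
cab [671.9 104.2  55. ]
cab [ 663.2 -194.6   55. ]
cab [ 426.3 -180.5   55. ]
cab [433.9 113.6  55. ]
tin spot sc [ 550.6 -124.3   48. ]
[([323, 212], array([511.9, -20.2,   8. ]), array([545.3,  -5.5,  38. ])), ([307, 207], array([512.2, -59.8,   8. ]), array([545.7, -43.6,  38. ])), ([291, 216], array([556.6, -77.2,   8. ]), array([588.4, -60.3,  38. ])), ([290, 223], array([578.7, -68.1,   8. ]), array([609.6, -51.6,  38. ])), ([303, 227], array([577.7, -37. ,   8. ]), array([608.7, -21.6,  38. ])), ([303, 231], array([589.3, -31.1,   8. ]), array([619.9, -16. ,  38. ])), ([304, 228], array([579.6, -33.6,   8. ]), array([610.6, -18.4,  38. ])), ([311, 227], array([569.8, -21.6,   8. ]), array([601.1,  -6.9,  38. ]))]
```

View pics/crop0.png

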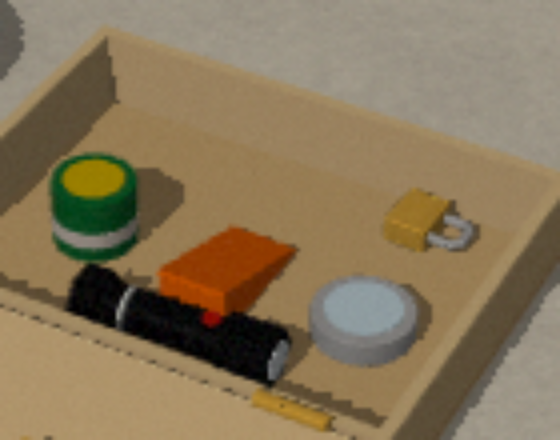

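The crop shows the doorstop's thick end towards +x, next to the torch. The measured positions agree with the given sizes and the 85 mm spacing:

| Thing | Measured position (mm) |
|---|---|
| Mirror | (556, 46) |
| Doorstop | (554, -38) |
| Tin | (551, -122) |
| Torch | (611, -39) |

The cabinet yaw is about -1.8°. I'll turn the tool to yaw 178.2° and move above the mirror.

```bash
python3 -m handwheel '[[0,0,0,-8.33],[0,0,0,-8.33],[0,0,0,-8.33],[-0.0215,-0.0343,0,0],[-0.0215,-0.0343,0,0],[-0.0215,-0.0343,0,0],[-0.0215,-0.0343,0,0],[-0.0215,-0.0343,0,0],[-0.0215,-0.0343,0,0],[-0.0215,-0.0343,0,0]]' 0.072 40
python3 -m handwheel '[[-0.0215,-0.0343,0,0],[-0.0215,-0.0343,0,0],[-0.0215,-0.0343,0,0],[-0.0215,-0.0343,0,0],[-0.0215,-0.0343,0,0],[-0.0215,-0.0343,0,0],[-0.0215,-0.0343,0,0],[0,0,0,0],[0,0,0,0],[0,0,0,0]]'
cat >> h.py <<'E'
def go(*P):
    s=r.sense();p=s["tool_pos"];R=cv2.Rodrigues(np.zeros(3))[0]
    from scipy.spatial.transform import Rotation as Q
    M=Q.from_euler("xyz",s["tcp_rot"],degrees=True).as_matrix();print(p.round(1),s["tcp_rot"].round(2),s["time"],s["finger_gap"],s["ft_force"].round(1))
    for t in P:print(t,(M.T@(np.array(t)-p)).round(1))
E
python3 -c "from h import *;go((556.5,46,40))"
```

```text
time: 1.2
tool_pos: [413.8, 289.3, 231.2]
tcp_rot: [180.0, 0.0, 178.2]
ft_force: [0.4, -0.6, -0.4]
finger_gap: 72.1
grip_force: 0.0
time: 2.2
tool_pos: [555.8, 46.7, 231.1]
tcp_rot: [180.0, -0.0, 178.2]
ft_force: [-0.0, 0.0, 0.1]
finger_gap: 72.1
grip_force: 0.0
[555.8  46.7 231.1] [ 1.7998e+02 -4.0000e-02  1.7821e+02] 2.2 72.11302942365772 [-0.   0.   0.1]
(556.5, 46, 40) [ -0.9  -0.8 191.1]
```

```bash
python3 -m handwheel '[[-0.0008,-0.0008,0.035,0],[0,0,0.035,0],[0,0,0.035,0],[0,0,0.035,0],[0,0,0.035,0],[0,0,0.02,0],[0,0,0.015,0],[0,0,0.005,0],[0,0,0,0],[0,0,0,0]]'
python3 -m handwheel '[[0,0,0.004,0],[0,0,0.002,0],[0,0,0,0],[0,0,0,0]]'
python3 -m handwheel '[[0,0,0,0],[0,0,0,0],[0,0,0,0],[0,0,0,0],[0,0,0,0]]' 0.04 50
```

```text
time: 3.2
tool_pos: [558.1, 45.5, 17.8]
tcp_rot: [180.0, 0.1, 178.2]
ft_force: [0.2, -0.3, 0.2]
finger_gap: 71.9
grip_force: 0.0
time: 3.6
tool_pos: [557.0, 45.2, 10.4]
tcp_rot: [-180.0, 0.0, 178.2]
ft_force: [-0.2, 0.1, 0.6]
finger_gap: 71.8
grip_force: 0.0
time: 4.1
tool_pos: [557.5, 45.1, 11.1]
tcp_rot: [-180.0, 0.1, 178.2]
ft_force: [-1.6, -0.6, 5.0]
finger_gap: 55.7
grip_force: 52.8
```

```bash
python3 -m handwheel '[[0,0,-0.01,0],[0,0,-0.02,0],[0,0,-0.03,0],[0,0,-0.03,0],[0,0,-0.03,0],[0,0,-0.01,0],[0,0,0,0],[0,0,0,0]]'
python3 - <<'E'
from h import *
a=r.snapshot("scene")[130:280,260:420];b=r.snapshot("top")[180:330,220:380]
cv2.imwrite("pics/m1.png",cv2.resize(cv2.hconcat([a,b]),None,fx=2.5,fy=2.5)[:,:,::-1])
E
```

```text
time: 4.9
tool_pos: [556.2, 45.2, 138.9]
tcp_rot: [-180.0, -0.1, 178.2]
ft_force: [-0.0, 0.9, -2.4]
finger_gap: 55.7
grip_force: 53.2
```

View pics/m1.png

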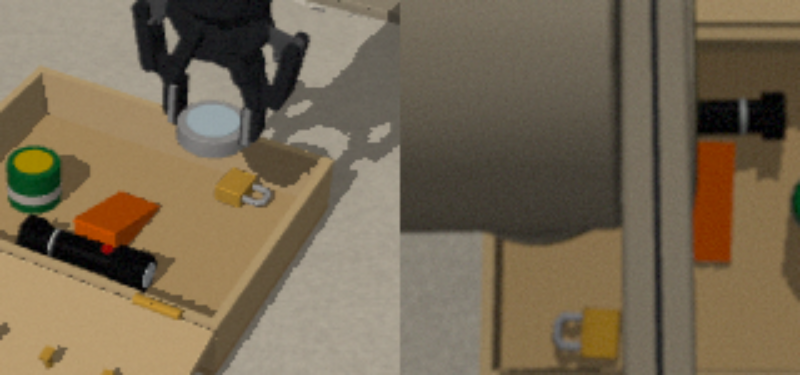

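```bash
python3 - <<'E'
from h import *
s=r.snapshot("scene")
c=blob(s,(90,20,110),(130,255,255),(325,165,370,195));print(cv2.boundingRect(c),ray("scene",cen(c),151))
E
```

```text
(335, 172, 21, 13) [555.9  43.6 151. ]
```

Glass centre (555.9, 43.6) lies under the TCP, so the mirror is held centrally. I'll place it on the mat.

```bash
python3 -m handwheel '[[0.0024,0.033,0,0],[0.0024,0.033,0,0],[0.0024,0.033,0,0],[0.0024,0.033,0,0],[0.0024,0.033,0,0],[0.0024,0.033,0,0],[0.0024,0.033,0,0],[0.0024,0.033,0,0],[0,0,0,0],[0,0,0,0]]'
python3 -m handwheel '[[0,0,0.03,0],[0,0,0.03,0],[0,0,0.03,0],[0,0,0.02,0],[0,0,0.01,0],[0,0,0.006,0],[0,0,0.005,0],[0,0,0,0],[0,0,0,0]]'

```

```text
time: 6.05
tool_pos: [545.1, 310.0, 138.6]
tcp_rot: [-179.9, -0.1, 178.3]
ft_force: [0.0, -0.5, -1.8]
finger_gap: 55.7
grip_force: 53.3
time: 6.95
tool_pos: [546.9, 310.0, 10.4]
tcp_rot: [180.0, 0.1, 178.2]
ft_force: [-0.4, 0.5, -1.2]
finger_gap: 55.9
grip_force: 53.4
```

```bash
python3 -m handwheel '[[0,0,0.002,0],[0,0,0.002,0],[0,0,0,0],[0,0,0,0]]'
python3 -m handwheel '[[0,0,0,0],[0,0,0,0],[0,0,0,0],[0,0,-0.02,0],[0,0,-0.03,0],[0,0,-0.03,0],[0,0,-0.03,0],[0,0,-0.01,0],[0,0,0,0]]' 0.072
python3 -c "from h import *;go((566,-38.5,130))"
```

```text
time: 7.35
tool_pos: [546.7, 310.1, 6.1]
tcp_rot: [180.0, 0.1, 178.2]
ft_force: [-0.9, -0.7, 4.2]
finger_gap: 55.6
grip_force: 53.8
time: 8.25
tool_pos: [547.4, 310.3, 127.3]
tcp_rot: [179.9, 0.2, 178.2]
ft_force: [-0.1, -0.1, 0.1]
finger_gap: 72.0
grip_force: 0.0
[547.4 310.3 127.3] [179.9    0.2  178.19] 8.25 71.95080169345671 [-0.1 -0.1  0.1]
(566, -38.5, 130) [ -29.6 -348.    -3.2]
```

```bash
python3 -m handwheel '[[-0.003,-0.0348,0,0],[-0.003,-0.0348,0,0],[-0.003,-0.0348,0,0],[-0.003,-0.0348,0,0],[-0.003,-0.0348,0,0],[-0.003,-0.0348,0,0],[-0.003,-0.0348,0,0],[-0.003,-0.0348,0,0],[-0.003,-0.0348,0,0],[-0.003,-0.0348,0,0]]' 0.06
python3 -m handwheel '[[0,0,0,0],[0,0,0.03,0],[0,0,0.03,0],[0,0,0.03,0],[0,0,0.015,0],[0,0,0.007,0],[0,0,0.003,0],[0,0,0,0],[0,0,0,0]]'
python3 -m handwheel '[[0,0,0,0],[0,0,0,0],[0,0,0,0],[0,0,0,0],[0,0,0,0]]' 0.025 50
python3 -m handwheel '[[0,0,-0.01,0],[0,0,-0.02,0],[0,0,-0.03,0],[0,0,-0.03,0],[0,0,-0.03,0],[0,0,0,0],[0,0,0,0]]'
python3 - <<'E'
from h import *
go((547,390,120))
a=r.snapshot("scene")[90:240,240:400]
cv2.imwrite("pics/d1.png",cv2.resize(a,None,fx=3,fy=3)[:,:,::-1])
E
```

```text
time: 9.25
tool_pos: [563.5, -40.2, 122.7]
tcp_rot: [180.0, -0.2, 178.2]
ft_force: [1.1, -0.2, 1.6]
finger_gap: 60.0
grip_force: 0.0
time: 10.15
tool_pos: [566.3, -39.2, 11.8]
tcp_rot: [-180.0, 0.1, 178.2]
ft_force: [0.1, -0.1, 1.0]
finger_gap: 60.1
grip_force: 0.0
time: 10.65
tool_pos: [566.4, -39.3, 11.8]
tcp_rot: [-180.0, 0.1, 178.2]
ft_force: [0.7, -0.2, 5.8]
finger_gap: 39.1
grip_force: 50.9
time: 11.35
tool_pos: [565.7, -39.1, 131.6]
tcp_rot: [-180.0, 0.1, 178.2]
ft_force: [-0.5, -0.2, -1.1]
finger_gap: 38.9
grip_force: 50.2
[565.7 -39.1 131.6] [-1.7999e+02  1.3000e-01  1.7818e+02] 11.35 38.933719883762286 [-0.5 -0.2 -1.1]
(547, 390, 120) [ 32.4 428.3  11.4]
```

View pics/d1.png

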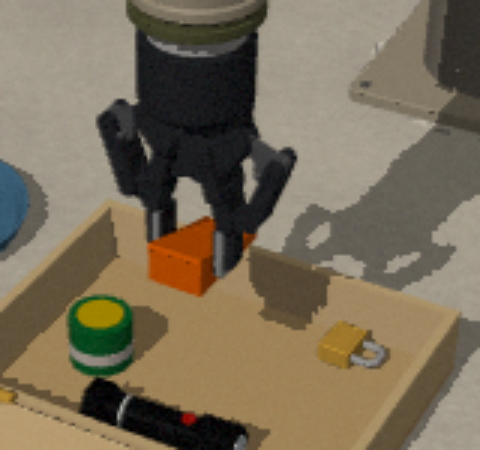

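The doorstop is held level, at about (200,255) in the crop. It goes to the mat at (547, 390).

```bash
python3 -m handwheel '[[0.0027,0.0357,0,0],[0.0027,0.0357,0,0],[0.0027,0.0357,0,0],[0.0027,0.0357,0,0],[0.0027,0.0357,0,0],[0.0027,0.0357,0,0],[0.0027,0.0357,0,0],[0.0027,0.0357,0,0],[0.0027,0.0357,0,0],[0.0027,0.0357,0,0]]'
python3 -m handwheel '[[0.0027,0.0357,0,0],[0.0027,0.0357,0,0],[0,0,0,0],[0,0,0.03,0],[0,0,0.03,0],[0,0,0.03,0],[0,0,0.018,0],[0,0,0.007,0],[0,0,0.003,0],[0,0,0,0]]'
python3 -m handwheel '[[0,0,0.003,0],[0,0,0.0025,0],[0,0,0,0],[0,0,0,0]]'
```

```text
time: 12.4
tool_pos: [547.9, 319.5, 127.9]
tcp_rot: [-179.9, -0.2, 178.2]
ft_force: [0.2, 0.4, -0.8]
finger_gap: 39.1
grip_force: 50.3
time: 13.4
tool_pos: [546.9, 390.4, 13.1]
tcp_rot: [180.0, 0.1, 178.2]
ft_force: [0.3, 0.2, 0.3]
finger_gap: 38.9
grip_force: 50.4
time: 13.8
tool_pos: [546.4, 390.2, 7.1]
tcp_rot: [180.0, 0.0, 178.2]
ft_force: [-0.2, -0.0, -0.8]
finger_gap: 39.0
grip_force: 50.4
```

Now I'll release the doorstop, raise, and go to the tin.

```bash
python3 -m handwheel '[[0,0,0.0005,0],[0,0,0,0],[0,0,0,0],[0,0,0,0],[0,0,-0.02,0],[0,0,-0.03,0],[0,0,-0.03,0],[0,0,-0.03,0],[0,0,-0.015,0],[0,0,0,0]]' 0.06
python3 -c "from h import *;go((551,-122,130))"
```

```text
time: 14.8
tool_pos: [548.0, 391.2, 134.6]
tcp_rot: [179.8, 0.3, 178.2]
ft_force: [0.5, 0.5, 0.0]
finger_gap: 60.0
grip_force: 0.0
[548.  391.2 134.6] [179.83   0.26 178.18] 14.8 60.010710349917986 [0.5 0.5 0. ]
(551, -122, 130) [ -19.3 -512.8    3.2]
```

```bash
python3 -m handwheel '[[-0.0015,-0.0394,0,0],[-0.0015,-0.0394,0,0],[-0.0015,-0.0394,0,0],[-0.0015,-0.0394,0,0],[-0.0015,-0.0394,0,0],[-0.0015,-0.0394,0,0],[-0.0015,-0.0394,0,0],[-0.0015,-0.0394,0,0],[-0.0015,-0.0394,0,0],[-0.0015,-0.0394,0,0]]'
python3 -m handwheel '[[-0.0015,-0.0394,0,0],[-0.0015,-0.0394,0,0],[-0.0015,-0.0394,0,0],[0,0,0,0],[0,0,0.03,0],[0,0,0.03,0],[0,0,0.03,0],[0,0,0.02,0],[0,0,0.005,0],[0,0,0,0]]'
python3 -m handwheel '[[0,0,0.003,0],[0,0,0,0],[0,0,0,0]]'
python3 -m handwheel '[[0,0,0,0],[0,0,0,0],[0,0,0,0],[0,0,0,0],[0,0,0,0]]' 0.03 50
python3 -m handwheel '[[0,0,-0.01,0],[0,0,-0.02,0],[0,0,-0.03,0],[0,0,-0.03,0],[0,0,-0.03,0],[0,0,0,0],[0,0,0,0]]'
python3 -c "from h import *;go((440,340,130))"
```

```text
time: 15.8
tool_pos: [547.3, -5.6, 128.9]
tcp_rot: [180.0, -0.2, 178.2]
ft_force: [0.6, -0.5, -0.7]
finger_gap: 60.0
grip_force: 0.0
time: 16.8
tool_pos: [548.0, -121.4, 14.4]
tcp_rot: [179.9, -0.2, 178.2]
ft_force: [0.4, 0.1, -0.2]
finger_gap: 60.0
grip_force: 0.0
time: 17.1
tool_pos: [550.4, -122.6, 14.4]
tcp_rot: [-180.0, 0.1, 178.2]
ft_force: [-0.1, -0.2, -0.6]
finger_gap: 60.4
grip_force: 0.0
time: 17.6
tool_pos: [550.5, -122.7, 14.5]
tcp_rot: [-180.0, 0.1, 178.2]
ft_force: [-0.7, 0.3, 5.8]
finger_gap: 47.3
grip_force: 51.5
time: 18.3
tool_pos: [550.1, -122.6, 134.4]
tcp_rot: [-180.0, 0.1, 178.2]
ft_force: [-0.5, -0.1, -0.9]
finger_gap: 47.0
grip_force: 51.4
[ 550.1 -122.6  134.4] [-1.7997e+02  1.1000e-01  1.7819e+02] 18.3 47.01489176150194 [-0.5 -0.1 -0.9]
(440, 340, 130) [124.7 458.9   3.9]
```

```bash
python3 -m handwheel '[[0.0096,0.0353,0,0],[0.0096,0.0353,0,0],[0.0096,0.0353,0,0],[0.0096,0.0353,0,0],[0.0096,0.0353,0,0],[0.0096,0.0353,0,0],[0.0096,0.0353,0,0],[0.0096,0.0353,0,0],[0.0096,0.0353,0,0],[0.0096,0.0353,0,0]]'
python3 -m handwheel '[[0.0096,0.0353,0,0],[0.0096,0.0353,0,0],[0.0096,0.0353,0,0],[0,0,0,0],[0,0,0.03,0],[0,0,0.03,0],[0,0,0.03,0],[0,0,0.02,0],[0,0,0.01,0],[0,0,0,0]]'
python3 -m handwheel '[[0,0,0.002,0],[0,0,0.002,0],[0,0,0,0],[0,0,0,0]]'
```

```text
time: 19.3
tool_pos: [462.9, 234.3, 131.4]
tcp_rot: [-179.9, -0.2, 178.2]
ft_force: [0.5, -0.4, -0.2]
finger_gap: 46.9
grip_force: 51.6
time: 20.3
tool_pos: [437.8, 338.8, 11.0]
tcp_rot: [-179.9, -0.2, 178.2]
ft_force: [-0.2, -0.2, -0.7]
finger_gap: 46.9
grip_force: 52.8
time: 20.7
tool_pos: [439.6, 340.4, 9.7]
tcp_rot: [180.0, 0.0, 178.2]
ft_force: [-0.5, 0.0, -1.4]
finger_gap: 46.5
grip_force: 52.8
```

```bash
python3 -m handwheel '[[0,0,0.0005,0],[0,0,0,0],[0,0,0,0],[0,0,0,0],[0,0,-0.02,0],[0,0,-0.03,0],[0,0,-0.03,0],[0,0,-0.03,0],[0,0,-0.025,0],[0,0,0,0]]' 0.06
python3 -m handwheel '[[0,0,0,8.18],[0,0,0,8.18],[0,0,0,8.18],[0,0,0,8.18],[0,0,0,8.18],[0,0,0,8.18],[0,0,0,8.18],[0,0,0,8.18],[0,0,0,8.18],[0,0,0,8.18]]' 0.05
python3 -m handwheel '[[0,0,0,8.18],[0,0,0,0],[0,0,0,0]]'
python3 - <<'E'
from h import *
go((611,-39,140))
i=r.snapshot("top")
cv2.imwrite("pics/t1.png",i[:,:,::-1])
E
```

```text
time: 21.7
tool_pos: [441.8, 341.8, 148.8]
tcp_rot: [179.7, 0.4, 178.2]
ft_force: [0.2, 0.4, 0.7]
finger_gap: 60.0
grip_force: 0.0
time: 22.7
tool_pos: [438.9, 339.9, 142.8]
tcp_rot: [-179.9, 0.0, 96.1]
ft_force: [0.4, 0.5, 0.6]
finger_gap: 50.2
grip_force: 0.0
time: 23.0
tool_pos: [439.1, 340.0, 143.2]
tcp_rot: [-180.0, 0.0, 88.5]
ft_force: [0.2, -0.5, -0.2]
finger_gap: 49.8
grip_force: 0.0
[439.1 340.  143.2] [-1.7996e+02  3.0000e-02  8.8460e+01] 23.0 49.83780902677739 [ 0.2 -0.5 -0.2]
(611, -39, 140) [-374.3  182.1    3.3]
```

View pics/t1.png

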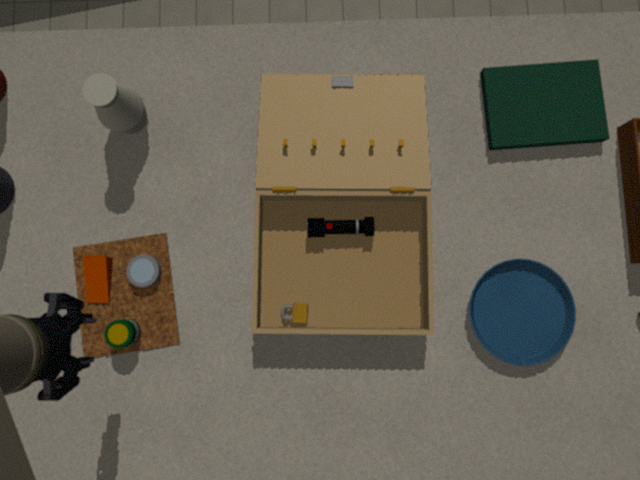

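All three lie on the mat: doorstop (97,280), mirror (143,271), tin (121,334). The torch and padlock haven't moved. Next is the torch.

```bash
python3 -m handwheel '[[-0.0312,0.0152,0,0],[-0.0312,0.0152,0,0],[-0.0312,0.0152,0,0],[-0.0312,0.0152,0,0],[-0.0312,0.0152,0,0],[-0.0312,0.0152,0,0],[-0.0312,0.0152,0,0],[-0.0312,0.0152,0,0],[-0.0312,0.0152,0,0],[-0.0312,0.0152,0,0]]'
python3 -m handwheel '[[-0.0312,0.0152,0,0],[-0.0312,0.0152,0,0],[0,0,0,0],[0,0,0,0],[0,0,0.03,0],[0,0,0.03,0],[0,0,0.03,0],[0,0,0,0],[0,0,0,0]]'
python3 -c "from h import *;go((611,-39,12))"
```

```text
time: 24.05
tool_pos: [581.9, 22.2, 143.7]
tcp_rot: [180.0, -0.0, 88.4]
ft_force: [0.3, 0.5, 1.3]
finger_gap: 49.5
grip_force: 0.0
time: 24.95
tool_pos: [609.2, -38.6, 53.7]
tcp_rot: [-179.9, -0.0, 88.3]
ft_force: [-0.0, 0.3, 0.8]
finger_gap: 50.0
grip_force: 0.0
[609.2 -38.6  53.7] [-1.799e+02 -2.000e-02  8.832e+01] 24.95 49.989708526768844 [-0.   0.3  0.8]
(611, -39, 12) [-0.3  1.9 41.7]
```

```bash
python3 -m handwheel '[[0,0.0019,0.015,0],[0,0,0.015,0],[0,0,0.007,0],[0,0,0.005,0],[0,0,0,0],[0,0,0,0]]'
python3 -m handwheel '[[0,0,0,0],[0,0,0,0],[0,0,0,0],[0,0,0,0],[0,0,0,0],[0,0,0,0]]' 0.01 60
python3 -m handwheel '[[0,0,-0.01,0],[0,0,-0.02,0],[0,0,-0.03,0],[0,0,-0.03,0],[0,0,-0.03,0],[0,0,0,0],[0,0,0,0]]'
python3 - <<'E'
from h import *
go((456.5,-344.2,120))
a=r.snapshot("scene")[90:240,210:370]
cv2.imwrite("pics/t2.png",cv2.resize(a,None,fx=3,fy=3)[:,:,::-1])
E
```

```text
time: 25.55
tool_pos: [612.0, -39.8, 12.0]
tcp_rot: [180.0, 0.0, 88.2]
ft_force: [-1.2, 0.6, -0.5]
finger_gap: 49.6
grip_force: 0.0
time: 26.15
tool_pos: [612.6, -39.9, 12.7]
tcp_rot: [179.9, 0.0, 88.2]
ft_force: [-0.1, 0.1, 5.8]
finger_gap: 22.6
grip_force: 59.2
time: 26.85
tool_pos: [612.2, -39.8, 132.7]
tcp_rot: [179.9, 0.0, 88.2]
ft_force: [-1.0, 0.9, -2.0]
finger_gap: 23.1
grip_force: 58.8
[612.2 -39.8 132.7] [1.7991e+02 1.0000e-02 8.8210e+01] 26.85 23.132824303920007 [-1.   0.9 -2. ]
(456.5, -344.2, 120) [-309.1 -146.1   12.6]
```

View pics/t2.png

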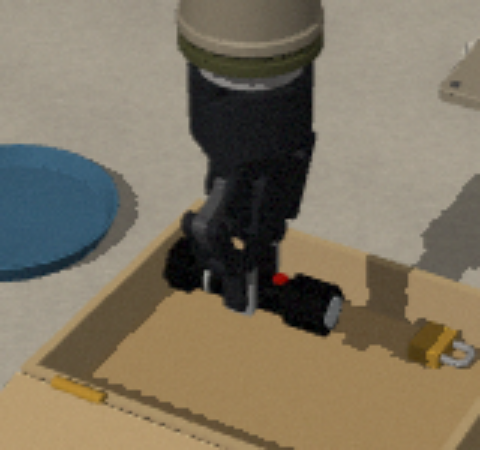

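The torch is held level, centre near (245,290) in the crop. Carrying it to the dish.

```bash
python3 -m handwheel '[[-0.0309,-0.0146,0,0],[-0.0309,-0.0146,0,0],[-0.0309,-0.0146,0,0],[-0.0309,-0.0146,0,0],[-0.0309,-0.0146,0,0],[-0.0309,-0.0146,0,0],[-0.0309,-0.0146,0,0],[-0.0309,-0.0146,0,0],[-0.0309,-0.0146,0,0],[-0.0309,-0.0146,0,0]]'
python3 -m handwheel '[[0,0,0,0],[0,0,0,0],[0,0,0.03,0],[0,0,0.03,0],[0,0,0.03,0],[0,0,0.02,0],[0,0,0.008,0],[0,0,0.002,0],[0,0,0,0],[0,0,0,0]]'
python3 -m handwheel '[[0,0,0.0015,0],[0,0,0.0015,0],[0,0,0,0],[0,0,0,0]]'
```

```text
time: 27.9
tool_pos: [454.3, -344.1, 129.5]
tcp_rot: [-179.8, -0.1, 88.2]
ft_force: [0.2, -0.4, -1.3]
finger_gap: 23.5
grip_force: 58.9
time: 28.9
tool_pos: [457.1, -344.4, 12.9]
tcp_rot: [179.9, 0.1, 88.2]
ft_force: [-0.2, -0.7, -0.7]
finger_gap: 23.2
grip_force: 58.8
time: 29.3
tool_pos: [456.8, -344.6, 9.8]
tcp_rot: [179.9, 0.1, 88.2]
ft_force: [-0.2, 0.9, 5.2]
finger_gap: 23.1
grip_force: 59.5
```

```bash
python3 -m handwheel '[[0,0,0,0],[0,0,0,0],[0,0,0,0],[0,0,0,0],[0,0,-0.02,0],[0,0,-0.03,0],[0,0,-0.03,0],[0,0,-0.03,0],[0,0,-0.02,0],[0,0,0,0]]' 0.05
python3 -m handwheel '[[0,0.03,0,0],[0,0.03,0,0],[0,0.03,0,0],[0.035,0,0,0],[0.035,0,0,0],[0.035,0,0,0],[0.035,0,0,0],[0.035,0,0,0],[0.035,0,0,0],[0,0,0,0]]'
python3 - <<'E'
from h import *
go()
a=r.snapshot("top")[220:400,420:620];b=r.snapshot("scene")[110:210,150:350]
i=cv2.vconcat([a,b]);cv2.imwrite("pics/t3.png",cv2.resize(i,None,fx=2,fy=2)[:,:,::-1])
E
```

```text
time: 30.3
tool_pos: [458.1, -345.7, 142.8]
tcp_rot: [179.7, 0.2, 88.2]
ft_force: [0.3, 0.4, -0.4]
finger_gap: 50.2
grip_force: 0.0
time: 31.3
tool_pos: [552.0, -132.8, 137.0]
tcp_rot: [-179.9, -0.1, 88.4]
ft_force: [-1.1, -0.4, 0.1]
finger_gap: 49.9
grip_force: 0.0
[ 552.  -132.8  137. ] [-1.7987e+02 -1.2000e-01  8.8410e+01] 31.3 49.867068188130354 [-1.1 -0.4  0.1]
```

View pics/t3.png

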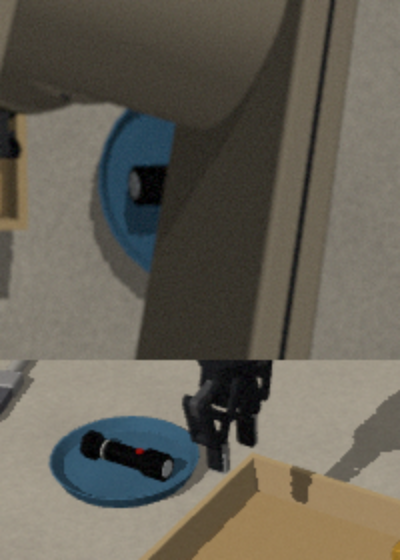

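The torch lies flat in the dish, tail end at (120,450) and head at (160,465) in the crop. I'll turn back and fetch the tin.

```bash
python3 -m handwheel '[[0,0,0,-8.18],[0,0,0,-8.18],[0,0,0,-8.18],[0,0,0,-8.18],[0,0,0,-8.18],[0,0,0,-8.18],[0,0,0,-8.18],[0,0,0,-8.18],[0,0,0,-8.18],[0,0,0,-8.18]]' 0.06
python3 -m handwheel '[[0,0,0,-8.18],[0,0,0,0],[0,0,0,0],[0,0,0,0]]'
python3 -c "from h import *;go((439.6,340.4,9.7))"
```

```text
time: 32.4
tool_pos: [552.4, -138.5, 138.0]
tcp_rot: [-180.0, -0.1, 170.2]
ft_force: [-0.2, 0.2, 0.1]
finger_gap: 60.0
grip_force: 0.0
time: 32.8
tool_pos: [552.6, -137.6, 138.5]
tcp_rot: [-180.0, -0.0, 178.0]
ft_force: [0.7, -0.1, -0.6]
finger_gap: 60.4
grip_force: 0.0
[ 552.6 -137.6  138.5] [-1.8000e+02 -2.0000e-02  1.7795e+02] 32.8 60.37372076993304 [ 0.7 -0.1 -0.6]
(439.6, 340.4, 9.7) [130.  473.6 128.8]
```

```bash
python3 -m handwheel '[[0.01,0.0364,0,0],[0.01,0.0364,0,0],[0.01,0.0364,0,0],[0.01,0.0364,0,0],[0.01,0.0364,0,0],[0.01,0.0364,0,0],[0.01,0.0364,0,0],[0.01,0.0364,0,0],[0.01,0.0364,0,0],[0.01,0.0364,0,0]]'
python3 -m handwheel '[[0.01,0.0364,0,0],[0.01,0.0364,0,0],[0.01,0.0364,0,0],[0,0,0,0],[0,0,0,0],[0,0,0.03,0],[0,0,0.03,0],[0,0,0,0],[0,0,0,0],[0,0,0,0]]'
python3 -c "from h import *;go((439.6,340.4,9.7))"
```

```text
time: 33.8
tool_pos: [463.9, 231.4, 139.0]
tcp_rot: [180.0, 0.0, 178.0]
ft_force: [0.0, -0.1, -0.2]
finger_gap: 60.2
grip_force: 0.0
time: 34.8
tool_pos: [439.1, 340.2, 80.7]
tcp_rot: [179.9, 0.1, 178.1]
ft_force: [0.1, 0.7, 0.4]
finger_gap: 59.8
grip_force: 0.0
[439.1 340.2  80.7] [1.7993e+02 1.2000e-01 1.7812e+02] 34.8 59.82241485310092 [0.1 0.7 0.4]
(439.6, 340.4, 9.7) [-0.3  0.1 71. ]
```

```bash
python3 -m handwheel '[[0,0,0.03,0],[0,0,0.025,0],[0,0,0.01,0],[0,0,0.005,0],[0,0,0,0],[0,0,0,0]]'
python3 -m handwheel '[[0,0,0,0],[0,0,0,0],[0,0,0,0],[0,0,0,0],[0,0,0,0]]' 0.03 50
python3 -m handwheel '[[0,0,-0.01,0],[0,0,-0.02,0],[0,0,-0.03,0],[0,0,-0.03,0],[0,0,-0.03,0],[0,0,0,0],[0,0,0,0]]'
python3 -c "from h import *;go((550.5,-122.7,14.5))"
```

```text
time: 35.4
tool_pos: [438.9, 340.8, 10.4]
tcp_rot: [179.9, 0.1, 178.2]
ft_force: [0.7, -0.1, 1.1]
finger_gap: 59.9
grip_force: 0.0
time: 35.9
tool_pos: [439.0, 340.9, 10.6]
tcp_rot: [179.9, 0.1, 178.2]
ft_force: [-0.8, -0.7, 6.3]
finger_gap: 46.6
grip_force: 51.4
time: 36.6
tool_pos: [438.4, 340.5, 130.2]
tcp_rot: [179.9, 0.1, 178.2]
ft_force: [-0.4, -0.4, -1.8]
finger_gap: 46.9
grip_force: 51.5
[438.4 340.5 130.2] [1.7992e+02 1.1000e-01 1.7819e+02] 36.6 46.919371059674326 [-0.4 -0.4 -1.8]
(550.5, -122.7, 14.5) [-126.5 -459.6  115.3]
```

```bash
python3 -m handwheel '[[-0.0097,-0.0354,0,0],[-0.0097,-0.0354,0,0],[-0.0097,-0.0354,0,0],[-0.0097,-0.0354,0,0],[-0.0097,-0.0354,0,0],[-0.0097,-0.0354,0,0],[-0.0097,-0.0354,0,0],[-0.0097,-0.0354,0,0],[-0.0097,-0.0354,0,0],[-0.0097,-0.0354,0,0]]'
python3 -m handwheel '[[-0.0097,-0.0354,0,0],[-0.0097,-0.0354,0,0],[-0.0097,-0.0354,0,0],[0,0,0,0],[0,0,0.03,0],[0,0,0.03,0],[0,0,0.03,0],[0,0,0.012,0],[0,0,0.008,0],[0,0,0,0]]'
python3 -m handwheel '[[0,0,0.0015,0],[0,0,0,0],[0,0,0,0]]'
python3 -c "from h import *;go((550.5,-122.7,15.6))"
```

```text
time: 37.6
tool_pos: [522.4, -18.1, 127.0]
tcp_rot: [180.0, -0.2, 178.2]
ft_force: [0.8, 0.6, -1.6]
finger_gap: 46.9
grip_force: 51.6
time: 38.6
tool_pos: [548.6, -123.3, 18.0]
tcp_rot: [180.0, -0.1, 178.2]
ft_force: [-0.6, 0.4, -1.0]
finger_gap: 47.1
grip_force: 51.7
time: 38.9
tool_pos: [550.2, -124.1, 18.6]
tcp_rot: [-180.0, 0.1, 178.2]
ft_force: [-0.1, 0.7, -1.9]
finger_gap: 46.9
grip_force: 51.7
[ 550.2 -124.1   18.6] [-1.7997e+02  1.1000e-01  1.7818e+02] 38.9 46.91762473167352 [-0.1  0.7 -1.9]
(550.5, -122.7, 15.6) [-0.2  1.5  3. ]
```

Next: touch down, release, raise, and compute the way to the doorstop.

```bash
python3 -m handwheel '[[0,0.0015,0.001,0],[0,0,0.001,0],[0,0,0.001,0],[0,0,0,0],[0,0,0,0]]'
python3 -m handwheel '[[0,0,0,0],[0,0,0,0],[0,0,0,0],[0,0,-0.02,0],[0,0,-0.03,0],[0,0,-0.03,0],[0,0,-0.03,0],[0,0,-0.005,0],[0,0,0,0],[0,0,0,0]]' 0.06
python3 -c "from h import *;go((546.5,390.3,7))"
```

```text
time: 39.4
tool_pos: [549.7, -122.3, 15.6]
tcp_rot: [180.0, 0.0, 178.2]
ft_force: [-5.3, 1.4, 10.8]
finger_gap: 47.0
grip_force: 53.0
time: 40.4
tool_pos: [548.6, -122.1, 128.0]
tcp_rot: [180.0, -0.1, 178.2]
ft_force: [-0.3, 0.3, 0.3]
finger_gap: 60.2
grip_force: 0.0
[ 548.6 -122.1  128. ] [ 1.7997e+02 -1.0000e-01  1.7819e+02] 40.4 60.169648593210816 [-0.3  0.3  0.3]
(546.5, 390.3, 7) [ 18.1 512.  121.2]
```

```bash
python3 -m handwheel '[[0.0014,0.0394,0,0],[0.0014,0.0394,0,0],[0.0014,0.0394,0,0],[0.0014,0.0394,0,0],[0.0014,0.0394,0,0],[0.0014,0.0394,0,0],[0.0014,0.0394,0,0],[0.0014,0.0394,0,0],[0.0014,0.0394,0,0],[0.0014,0.0394,0,0]]'
python3 -m handwheel '[[0.0014,0.0394,0,0],[0.0014,0.0394,0,0],[0.0014,0.0394,0,0],[0,0,0,0],[0,0,0,0],[0,0,0.03,0],[0,0,0.03,0],[0,0,0,0],[0,0,0,0],[0,0,0,0]]'
python3 -c "from h import *;go((546.5,390.3,7))"
```

```text
time: 41.4
tool_pos: [546.3, 273.1, 126.9]
tcp_rot: [-179.9, -0.2, 178.2]
ft_force: [0.1, 0.0, 0.2]
finger_gap: 59.8
grip_force: 0.0
time: 42.4
tool_pos: [548.5, 390.0, 71.2]
tcp_rot: [179.9, 0.1, 178.1]
ft_force: [0.7, -0.1, 0.5]
finger_gap: 60.3
grip_force: 0.0
[548.5 390.   71.2] [1.7994e+02 1.1000e-01 1.7814e+02] 42.4 60.30667804699786 [ 0.7 -0.1  0.5]
(546.5, 390.3, 7) [ 2.1  0.1 64.2]
```

```bash
python3 -m handwheel '[[0.002,0,0.03,0],[0,0,0.02,0],[0,0,0.01,0],[0,0,0.004,0],[0,0,0,0],[0,0,0,0]]'
python3 -m handwheel '[[0,0,0,0],[0,0,0,0],[0,0,0,0],[0,0,0,0],[0,0,0,0]]' 0.025 50
python3 -m handwheel '[[0,0,-0.01,0],[0,0,-0.02,0],[0,0,-0.03,0],[0,0,-0.03,0],[0,0,-0.03,0],[0,0,0,0],[0,0,0,0]]'
python3 -c "from h import *;go((566.4,-39.3,11.8))"
```

```text
time: 43.0
tool_pos: [546.4, 390.8, 7.0]
tcp_rot: [179.9, 0.1, 178.2]
ft_force: [-0.4, -0.6, 0.4]
finger_gap: 60.2
grip_force: 0.0
time: 43.5
tool_pos: [546.4, 390.9, 6.9]
tcp_rot: [179.9, 0.1, 178.2]
ft_force: [0.0, -0.4, 6.1]
finger_gap: 38.5
grip_force: 51.9
time: 44.2
tool_pos: [545.9, 390.6, 126.8]
tcp_rot: [179.9, 0.1, 178.2]
ft_force: [0.2, 0.1, -1.8]
finger_gap: 38.8
grip_force: 51.2
[545.9 390.6 126.8] [1.7993e+02 1.1000e-01 1.7819e+02] 44.2 38.84549724377403 [ 0.2  0.1 -1.8]
(566.4, -39.3, 11.8) [ -33.9 -429.2  114.6]
```

```bash
python3 -m handwheel '[[-0.0028,-0.0358,0,0],[-0.0028,-0.0358,0,0],[-0.0028,-0.0358,0,0],[-0.0028,-0.0358,0,0],[-0.0028,-0.0358,0,0],[-0.0028,-0.0358,0,0],[-0.0028,-0.0358,0,0],[-0.0028,-0.0358,0,0],[-0.0028,-0.0358,0,0],[-0.0028,-0.0358,0,0]]'
python3 -m handwheel '[[-0.0028,-0.0358,0,0],[-0.0028,-0.0358,0,0],[0,0,0,0],[0,0,0.03,0],[0,0,0.03,0],[0,0,0.03,0],[0,0,0.012,0],[0,0,0.006,0],[0,0,0,0],[0,0,0,0]]'
python3 -m handwheel '[[0,0,0.0015,0],[0,0,0,0],[0,0,0,0]]'
python3 -c "from h import *;go((566.4,-39.3,11.8))"
```

```text
time: 45.2
tool_pos: [560.5, 30.2, 123.4]
tcp_rot: [180.0, -0.2, 178.2]
ft_force: [0.7, -0.3, -1.2]
finger_gap: 39.3
grip_force: 51.2
time: 46.2
tool_pos: [566.4, -40.2, 18.7]
tcp_rot: [-180.0, 0.1, 178.2]
ft_force: [0.9, -0.7, -1.4]
finger_gap: 38.6
grip_force: 51.1
time: 46.5
tool_pos: [565.8, -40.3, 16.5]
tcp_rot: [-180.0, 0.1, 178.2]
ft_force: [-0.7, -0.5, -0.4]
finger_gap: 38.6
grip_force: 51.1
[565.8 -40.3  16.5] [-1.7999e+02  6.0000e-02  1.7819e+02] 46.5 38.61502001501079 [-0.7 -0.5 -0.4]
(566.4, -39.3, 11.8) [-0.5  1.   4.7]
```

```bash
python3 -m handwheel '[[-0.0005,0.001,0.0015,0],[0,0,0.0015,0],[0,0,0.001,0],[0,0,0.0005,0],[0,0,0,0],[0,0,0,0]]'
python3 -m handwheel '[[0,0,0,0],[0,0,0,0],[0,0,0,0],[0,0,-0.02,0],[0,0,-0.03,0],[0,0,-0.03,0],[0,0,-0.03,0],[0,0,-0.005,0],[0,0,0,0],[0,0,0,0]]' 0.06
python3 -c "from h import *;go((546.7,310.1,6.5))"
```

```text
time: 47.1
tool_pos: [565.8, -39.2, 11.9]
tcp_rot: [180.0, -0.0, 178.2]
ft_force: [-4.7, 0.9, 7.8]
finger_gap: 38.7
grip_force: 52.1
time: 48.1
tool_pos: [565.1, -39.1, 125.0]
tcp_rot: [180.0, -0.1, 178.2]
ft_force: [-0.5, -0.4, -0.6]
finger_gap: 60.0
grip_force: 0.0
[565.1 -39.1 125. ] [ 1.7999e+02 -9.0000e-02  1.7819e+02] 48.1 60.00044835868357 [-0.5 -0.4 -0.6]
(546.7, 310.1, 6.5) [ 29.3 348.4 118.6]
```

```bash
python3 -m handwheel '[[0.0029,0.0348,0,0],[0.0029,0.0348,0,0],[0.0029,0.0348,0,0],[0.0029,0.0348,0,0],[0.0029,0.0348,0,0],[0.0029,0.0348,0,0],[0.0029,0.0348,0,0],[0.0029,0.0348,0,0],[0.0029,0.0348,0,0],[0.0029,0.0348,0,0]]' 0.072
python3 -m handwheel '[[0,0,0,0],[0,0,0,0],[0,0,0.03,0],[0,0,0.03,0],[0,0,0,0],[0,0,0,0]]'
python3 -c "from h import *;go((546.7,310.1,6.5))"
```

```text
time: 49.1
tool_pos: [546.4, 310.4, 123.8]
tcp_rot: [-179.9, -0.2, 178.2]
ft_force: [0.1, -0.3, 0.4]
finger_gap: 72.0
grip_force: 0.0
time: 49.7
tool_pos: [547.1, 308.0, 65.3]
tcp_rot: [-179.9, -0.2, 178.1]
ft_force: [0.6, -0.4, 0.5]
finger_gap: 71.6
grip_force: 0.0
[547.1 308.   65.3] [-1.7991e+02 -1.5000e-01  1.7812e+02] 49.7 71.62938883719957 [ 0.6 -0.4  0.5]
(546.7, 310.1, 6.5) [ 0.3  2.1 58.8]
```

```bash
python3 -m handwheel '[[0.0003,0.002,0.025,0],[0,0,0.02,0],[0,0,0.01,0],[0,0,0.0035,0],[0,0,0,0],[0,0,0,0]]'
python3 -m handwheel '[[0,0,0,0],[0,0,0,0],[0,0,0,0],[0,0,0,0],[0,0,0,0]]' 0.04 50
python3 -m handwheel '[[0,0,-0.01,0],[0,0,-0.02,0],[0,0,-0.03,0],[0,0,-0.03,0],[0,0,-0.03,0],[0,0,0,0],[0,0,0,0]]'
python3 -c "from h import *;go((557.5,45.1,11.3))"
```

```text
time: 50.3
tool_pos: [548.7, 311.9, 9.4]
tcp_rot: [179.9, 0.1, 178.2]
ft_force: [0.2, 0.8, 1.3]
finger_gap: 72.0
grip_force: 0.0
time: 50.8
tool_pos: [548.8, 312.0, 9.9]
tcp_rot: [179.9, 0.1, 178.2]
ft_force: [-1.8, -1.2, 6.6]
finger_gap: 55.1
grip_force: 51.2
time: 51.5
tool_pos: [548.4, 311.9, 129.3]
tcp_rot: [179.9, 0.1, 178.2]
ft_force: [-0.5, -0.9, -1.3]
finger_gap: 55.1
grip_force: 53.1
[548.4 311.9 129.3] [1.7993e+02 1.3000e-01 1.7819e+02] 51.5 55.10047033803381 [-0.5 -0.9 -1.3]
(557.5, 45.1, 11.3) [ -17.3 -266.5  117.7]
```

```bash
python3 -m handwheel '[[-0.0024,-0.0333,0,0],[-0.0024,-0.0333,0,0],[-0.0024,-0.0333,0,0],[-0.0024,-0.0333,0,0],[-0.0024,-0.0333,0,0],[-0.0024,-0.0333,0,0],[-0.0024,-0.0333,0,0],[-0.0024,-0.0333,0,0],[0,0,0,0],[0,0,0,0]]'
python3 -m handwheel '[[0,0,0.03,0],[0,0,0.03,0],[0,0,0.03,0],[0,0,0.012,0],[0,0,0.006,0],[0,0,0,0],[0,0,0,0],[0,0,0,0]]'
python3 -c "from h import *;go((559.5,45.1,14.9))"
```

```text
time: 52.5
tool_pos: [557.3, 44.0, 126.2]
tcp_rot: [180.0, -0.2, 178.1]
ft_force: [0.1, 0.6, -0.6]
finger_gap: 55.4
grip_force: 53.3
time: 53.3
tool_pos: [559.9, 44.7, 21.6]
tcp_rot: [180.0, 0.2, 178.2]
ft_force: [-0.4, -0.3, -0.9]
finger_gap: 55.4
grip_force: 53.3
[559.9  44.7  21.6] [1.8000e+02 1.7000e-01 1.7819e+02] 53.3 55.38397219334756 [-0.4 -0.3 -0.9]
(559.5, 45.1, 14.9) [0.4 0.4 6.7]
```

```bash
python3 -m handwheel '[[0,0,0.003,0],[0,0,0.0015,0],[0,0,0.001,0],[0,0,0.0008,0],[0,0,0,0],[0,0,0,0]]'
python3 -m handwheel '[[0,0,0,0],[0,0,0,0],[0,0,0,0],[0,0,-0.02,0],[0,0,-0.03,0],[0,0,-0.03,0],[0,0,-0.03,0],[0,0,-0.01,0],[0,0,0,0]]' 0.072
python3 -m handwheel '[[0.04,0,-0.02,0],[0.04,0,-0.02,0],[0.04,0,0,0],[0.02,0.035,0,0],[0,0.04,0,0],[0,0.04,0,0],[0,0.04,0,0],[0,0.04,0,0],[0,0.04,0,0],[0,0,0,0]]'
python3 -m handwheel '[[0,0.04,0,0],[0,0.04,0,0],[0,0.04,0,0],[0,0.04,0,0],[0,0,0,0],[0,0,0,0]]'
python3 - <<'E'
from h import *
i=r.snapshot("top");s=r.snapshot("scene")
c=blob(i,(3,180,80),(16,255,255),(310,225,372,300));print("stop",cv2.approxPolyDP(c,3,True)[:,0].tolist(),cv2.minAreaRect(c))
c=blob(i,(20,150,80),(35,255,255),(370,235,410,280));print("tin",ray("top",cen(c),48))
c=blob(i,(95,20,90),(130,255,255),(275,235,315,285));print("mir",ray("top",cen(c),24))
c=blob(i,(15,150,80),(28,255,255),(280,300,320,325));print("pad",ray("top",cen(c),20))
a=cv2.resize(i[180:400,240:600],(800,489));cv2.imwrite("pics/f1.png",a[:,:,::-1])
E
```

```text
time: 53.9
tool_pos: [558.6, 44.6, 14.9]
tcp_rot: [-180.0, 0.0, 178.2]
ft_force: [-6.7, -0.9, 11.9]
finger_gap: 54.9
grip_force: 54.8
time: 54.8
tool_pos: [559.8, 44.6, 135.3]
tcp_rot: [180.0, 0.2, 178.2]
ft_force: [0.7, 0.2, 0.4]
finger_gap: 72.0
grip_force: 0.0
time: 55.8
tool_pos: [424.3, 287.4, 170.9]
tcp_rot: [-180.0, -0.2, 178.4]
ft_force: [0.5, -1.6, -0.1]
finger_gap: 72.2
grip_force: 0.0
time: 56.4
tool_pos: [430.0, 443.3, 170.7]
tcp_rot: [-179.8, -0.2, 178.3]
ft_force: [0.7, 0.4, 0.7]
finger_gap: 72.2
grip_force: 0.0
stop [[331, 237], [330, 283], [351, 284], [353, 238]] ((340.90728759765625, 260.429931640625), (23.180723190307617, 47.442138671875), 1.5481576919555664)
tin [ 551.1 -120.5   48. ]
mir [556.7  46.7  24. ]
pad [465.   37.6  20. ]
```

View pics/f1.png

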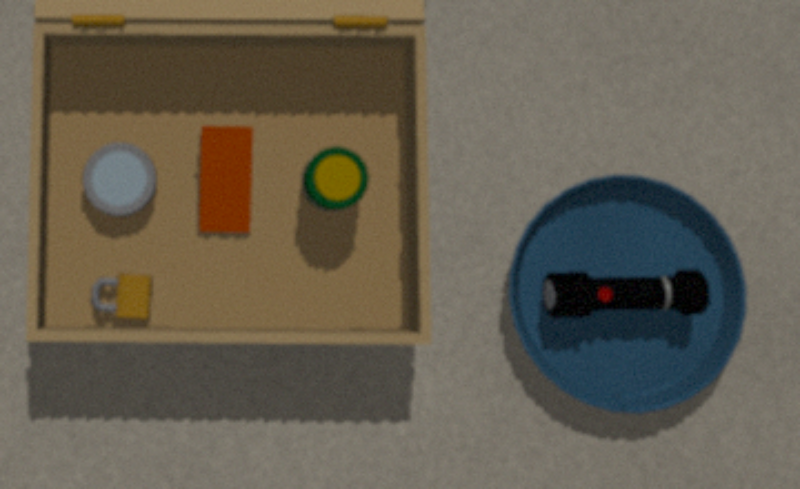

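The mirror (120,180), doorstop (225,180) and tin (336,178) in the picture are within about 1 mm of their starting positions. The padlock hasn't moved, and the torch lies flat and central in the dish at (627,293).

```bash
python3 -c "from bench import r;print(r.hand_in())"
```

```text
the job is handed in; nothing more can be done
None
```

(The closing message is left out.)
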